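# Hang the blue tool leaf on its post

## Task

Take the blue pegboard leaf, the one with two hinge sockets, out of the slotted rack and hang it on the post: both sockets over the two upright pintles, lowered fully home, then let go. Leave the bare-wood leaf standing in the rack and the glass jar where it is.

Things in the scene. Friction and masses are not known exactly. Their poses are not given: they have to be found in the camera images.
- leaf: Blue pegboard leaf (mm), 0.25 kg, upright in a slot; 2 upright steel hinge sockets on its +y edge. Origin: centre of the lower socket's bottom mouth; z up the hinge line; the other mouth at z=110. Sockets 30 long, bore 20, mouth 28 (34 outside). Panel 12 thick (x=0 mid), y=-34 to -164, z=-10 to 150; mass centre y=-94. Pinch its top edge from above. In the rack its sockets face robot +y
- stand: Fixed post (mm: 44 square, 210 high, centre y=+65) with 2 upright pintles on one vertical axis. Origin: on that axis, bench level. Bracket tops z=45 and 155 (6 thick, 30 wide in x, ending y=-15); pintles 14 dia, 28 tall, last 10 a cone. Home: leaf origin on axis, z=45, same axes (swings freely, may sag). Bring leaf in sideways from -y, 30 to 70 above home (upper bracket blocks more), then lower
- spare: Bystander: bare-wood leaf, same panel and origin as the blue one but only the lower socket, in the other slot of the fixed wooden rack. Either leaf may be in either slot. Slots are parallel, 100 mm apart, 18 wide, floor 10 and walls 60 above the bench: a leaf's origin stands 20 above the bench and must rise over 50 to leave its slot, 160 to pass over the other leaf
- jar: Bystander: closed glass jar with a steel lid, 72 mm in diameter, 110 mm high, on the bench beyond the work; origin at the centre of its underside
Not all that is in view belongs to the job. Several things have the shape of the leaf; the one meant has the colours described above.

How it is judged (in metres and radians):
At the end, for the whole second after the job is handed in: The blue leaf hangs on both pintles: its lower socket's mouth is within 12 mm of the pintle axis and within 8 mm of the lower bracket's top, the leaf upright within 9 degrees, at rest and released (horizontal distance between leaf and stand below 0.012 m and z of leaf in the frame of stand between 0.037 and 0.053 m and angle between leaf's own z axis and vertical below 0.16 rad and linear speed of leaf below 0.03 m/s); the robot touches nothing.
It fails at once if the bare-wood leaf is shifted more than 40 mm or tipped more than 20 degrees (distance of spare from where it was at the start of the episode above 0.04 m or angle between spare's own z axis and vertical above 0.35 rad).
It fails at once if the glass jar is shifted more than 40 mm or tipped more than 20 degrees (distance of jar from where it was at the start of the episode above 0.04 m or angle between jar's own z axis and vertical above 0.35 rad).
It also fails if it takes over 46 s, if anything falls off the work surface, if the arm or the gripper's body presses on something with over 40 N, if the wrist force passes 120 N, or if a joint passes its speed limit or range.

## Robot

A 6-joint arm with a two-finger parallel gripper is mounted at the origin on the work surface. World frame = base frame: x ahead of the robot, y to its left, z up, the work surface at z = 0. Lengths are in m, angles in degrees, forces in N, time in s.
With the tool pointing down it reaches from about 0.35 to 0.875 m from the base axis. Payload 4.2 kg.
Tool frame: the origin (TCP) lies midway between the tips of the shut fingers; the grasp point (between the pads) lies 19 mm behind it; z points along the fingers, y is the line along which they close (so a half turn about z gives the same grasp; the last joint's range is limited). The gripper opens to 87 mm and grips with 3 to 60 N. Pads are 19 mm wide; open, the fingers measure 117 mm over their backs; the gripper's body (75 mm by 190 mm) begins 51 mm behind the grasp point.
Start: joints at [80.019, 22.042, 0.453, 0, -68.411, -14.817], TCP at [0.262, 0.567, 0.223] pointing down, gripper open.
Joint ranges: [-179.83, 179.83], [-69.29, 118.12], [-61.27, 80.66], [-181.25, 117.63], [-171.15, -9.14], [-177.46, 177.46]. Speed limits (degrees/s): [159.86, 159.86, 180, 180, 180, 180].

## Interface

Orientations are given as [roll, pitch, yaw] about the fixed x, y, z axes, in that order (R = Rz(yaw) Ry(pitch) Rx(roll)).
In Python, from workcell import env gives the robot as it stands. The module is installed in compiled form; this text tells all that it offers. Calls block until the motion is done:
- env.goto(position, orientation): joint-space move of the TCP to a pose.
- env.move_straight(position, rotation=None, rate=0.15, force_limit=None): straight line of the TCP; rotation=None keeps the orientation; rate is the mean speed in m/s. With force_limit (N) it stops when the force on the tool has changed by that much, and returns True; else False.
- env.set_joints(angles): joint-space move.
- env.gripper_to(opening, grasp_force=None): opening from 0.0 (shut) to 1.0 (fully open); grasp_force is the grip in N (None keeps the last); returns when the fingers have stopped.
- env.dwell(seconds).
- env.inverse_kinematics(position, orientation): joint angles nearest the present ones, or None.
- env.read_state(): the state.
- env.grab_frame(name): name is "side" or "top"; returns a dict with "image" (400x640x3 uint8, blue, green, red), "fx", "fy", "cx", "cy" (pixels), "position" and "orientation" of the camera in the world. Camera axes: x right, y up, looking along -z (the intrinsics and any distortion apply to the point x, -y, -z); pixel columns grow to the right and rows downward; lengths in m; the calibration is good to about 2 mm. A picture is of the moment at which its call begins. There is no depth.
A pose or a line that the arm cannot do raises env.Unreachable and nothing moves.
- env.close_job(): hands the job in; it is judged then, once.
Trained networks look in a picture, given as the dict that the camera call returned (one of the last four; its "shot" number tells which), for a name from the list of things; names that differ only in an ending like _2 or _b are one class to them, and where a whole thing is asked for, a point or a joint stands for the part that bears it (a point fixed in the world has none). Each returns a list of dicts, best first, with "score" (0 to 1); they miss things now and then, are a little off and sometimes report something else, mostly with a low value. They report only what shows in the picture. A call takes as long as a camera call. They do not tell look-alikes from the thing itself.
- env.search_frame(picture, thing): "xyz" ([x, y, z] in m, in world coordinates, good to about 4 mm: the middle of the surface that is visible of it).
- env.trace(picture, thing): "mask" (400x640 bool, what is visible of it).
The state is a dict: "clock": time; "joint_positions": joint angles; "qvel": joint speeds; "joint_torque": joint torques, N m; "position": TCP position; "tool_rot": TCP orientation; "force": force on the tool from outside, world axes, zero at the start; "wrist_torque": the same for the moment, N m; "opening": opening from 0.0 (shut) to 1.0 (fully open); "finger_force": force on a finger pad.
Only numpy, scipy, OpenCV 4.12 (cv2) and the standard library are available. Lean on these libraries where they do the work, as an engineer would, in place of code of your own. Each camera call takes 0.05 s, during which the arm holds its last target. There are 200 camera calls.

## Working session

There is one attempt and no reset: what is moved stays moved. The work goes in short steps, each a Python script; the robot and the scene stay as the last script left them, time stands still between calls to the robot, and variables do not carry over. Pictures are saved under pics/ and viewed, at most 10 in all, crops included, and the job is handed in when it is done.

```bash
mkdir -p pics; python3 - <<'E'
from workcell import env
import cv2,numpy as np
for n in("side","top"):
    f=env.grab_frame(n); cv2.imwrite(f"pics/{n}0.png",f["image"])
    print(n,[f[k] for k in("fx","fy","cx","cy","position","orientation")],[k for k in f])
    for t in("leaf","stand","spare","jar"):
        for d in env.search_frame(f,t): print(t,d["score"],np.round(d["xyz"],3))
        for d in env.trace(f,t):
            r,c=np.nonzero(d["mask"]); print("  mask",d["score"],c.min(),c.max(),r.min(),r.max(),len(r))
print(env.read_state()["clock"])
E
```

```text
side [497.113351429817, 497.113351429817, 322.0471771814003, 196.15363562920763, array([ 0.06828002, -1.13878167,  0.81685276]), array([ 56.59865517,   0.15610842, -25.75090084])] ['image', 'fx', 'fy', 'cx', 'cy', 'position', 'orientation', 'shot']
leaf 0.9 [ 0.353 -0.15   0.093]
leaf 0.73 [0.603 0.046 0.107]
leaf 0.65 [ 0.491 -0.207  0.12 ]
  mask 0.9 294 328 128 195 1185
  mask 0.89 297 324 166 249 1160
  mask 0.79 217 280 183 252 2773
  mask 0.62 314 397 238 307 4012
stand 0.62 [0.496 0.31  0.048]
  mask 0.64 230 275 92 163 1522
spare 0.58 [ 0.591 -0.231  0.113]
  mask 0.59 333 363 166 242 1166
jar 0.78 [0.762 0.034 0.063]
  mask 0.95 349 372 136 175 815
top [422.59914982370043, 422.59914982370043, 318.67651868951117, 202.26215044460056, array([ 0.4864628 , -0.0953398 ,  1.04222295]), array([  4.35032494,   2.22868124, -90.83988542])] ['image', 'fx', 'fy', 'cx', 'cy', 'position', 'orientation', 'shot']
leaf 0.94 [ 0.345 -0.132  0.137]
leaf 0.9 [0.605 0.062 0.148]
leaf 0.79 [ 0.495 -0.435  0.11 ]
  mask 0.73 328 414 217 236 665
  mask 0.73 234 293 146 215 897
  mask 0.72 465 512 192 276 2412
  mask 0.61 317 390 273 332 1330
stand 0.71 [0.498 0.313 0.01 ]
  mask 0.76 109 190 200 260 3485
spare 0.67 [ 0.59  -0.195  0.142]
  mask 0.91 337 420 176 193 738
jar 0.65 [0.765 0.055 0.11 ]
  mask 0.96 250 284 94 133 1068
0.9
```

View pics/side0.png

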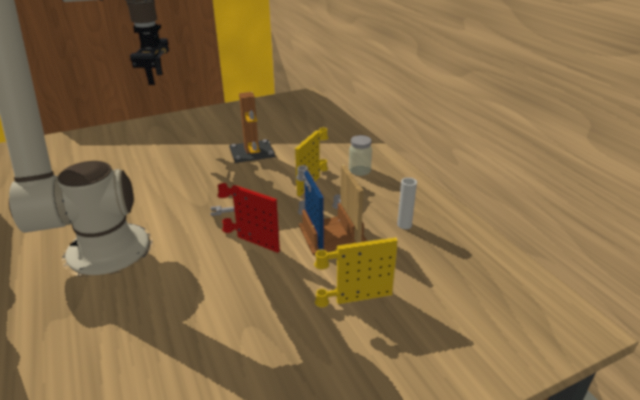

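View pics/top0.png

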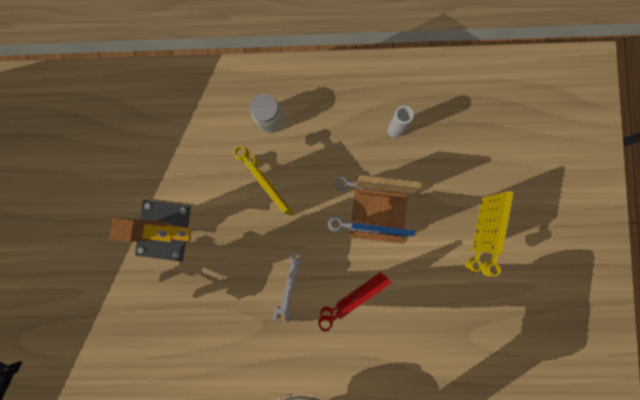

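The top view shows these candidates: blue leaf in the near slot (370,228), bare-wood leaf in the far slot (385,185), red leaf (355,297), yellow leaves (262,180) and (490,235). By its colour and its two sockets, I choose the blue one. The post is at (150,230) and the jar at (266,112). Next, close crops.

```bash
python3 - <<'E'
import cv2,numpy as np
t=cv2.imread("pics/top0.png");s=cv2.imread("pics/side0.png")
r=lambda im,x,y,w,h,k:cv2.resize(im[y:y+h,x:x+w],None,fx=k,fy=k,interpolation=cv2.INTER_CUBIC)
a=r(t,100,190,100,75,4);b=r(t,320,170,100,75,4);c=r(s,285,155,100,75,4);d=r(s,215,90,100,75,4)
cv2.imwrite("pics/crop.png",np.vstack([np.hstack([a,b]),np.hstack([d,c])]))
E
```

```text
(no output)
```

View pics/crop.png

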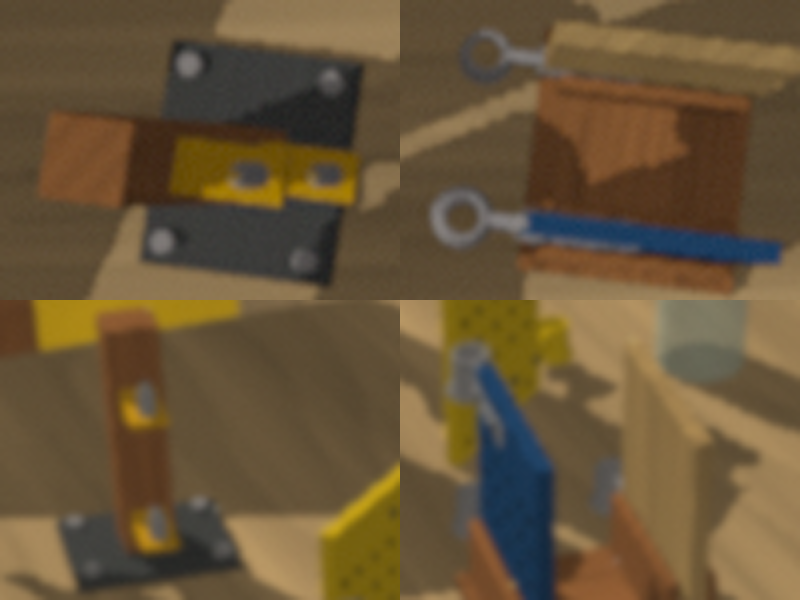

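The crop confirms the choice: a blue panel with two steel sockets, at (335,224) in the top view. I'll fit the leaf and stand poses from the crop points.

```bash
cat > h.py <<'E'
import numpy as np
from scipy.optimize import least_squares
from scipy.spatial.transform import Rotation as R
def proj(f,P):
    q=R.from_euler("xyz",f["orientation"],degrees=True).inv().apply(np.atleast_2d(P)-f["position"])
    return np.c_[f["cx"]+f["fx"]*q[:,0]/-q[:,2], f["cy"]-f["fy"]*q[:,1]/-q[:,2]]
def place(p,z,L): return R.from_euler("z",p[2]).apply(np.array(L)/1e3)+[p[0],p[1],z]
def fit(z,obs,p0):  # obs: list of (frame, local mm, pixels)
    fun=lambda p:np.concatenate([(proj(f,place(p,z,L))-np.array(px)).ravel() for f,L,px in obs])
    s=least_squares(fun,p0,loss="soft_l1"); return s.x,fun(s.x).reshape(-1,2)
E
python3 - <<'E'
from workcell import env
from h import *
T=env.grab_frame("top");S=env.grab_frame("side")
c=lambda pts,x0,y0:np.array(pts)/4+[x0,y0]-.375
Ls=[[22,87,210],[22,43,210],[-22,43,210],[-22,87,210],[15,-15,155],[-15,-15,155],[15,-15,45],[-15,-15,45]]
a=c([(50,113),(135,120),(127,207),(40,197),(287,143),(282,207),(358,150),(355,205)],100,190)
Lt=[[0,0,183],[0,0,73],[-15,-15,149],[15,-15,149],[-15,-15,39],[15,-15,39]]
b=c([(146,83),(156,205),(128,125),(167,123),(138,250),(180,247)],215,90)
for o in ([(T,Ls,a)],[(S,Lt,b)],[(T,Ls,a),(S,Lt,b)]):
    p,r=fit(0,o,[.5,.25,0]);print("stand",p.round(4),np.degrees(p[2]).round(1));print(r.round(1).tolist())
L1=[[0,0,140],[0,-34,150],[0,-164,150]]
a=c([(59,217),(128,225),(380,253)],320,170)
L2=[[-6,-164,150],[6,-164,150]]
b=c([(120,188),(150,165)],285,155)
for o in ([(T,L1,a)],[(T,L1,a),(S,L2,b)]):
    p,r=fit(.02,o,[.49,-.12,0]);print("leaf",p.round(4),np.degrees(p[2]).round(1));print(r.round(1).tolist())
E
```

```text
stand [ 0.4952  0.2678 -0.1118] -6.4
[[0.0, -0.3], [0.1, 0.0], [-0.7, 0.2], [-0.4, 0.5], [0.6, 1.1], [0.1, -0.9], [0.6, 0.2], [-0.2, -1.0]]
stand [ 0.4989  0.2747 -0.3543] -20.3
[[-0.2, -1.1], [-0.0, -0.4], [0.3, 0.5], [0.0, 0.6], [0.6, -0.1], [-0.7, 0.2]]
stand [ 0.4951  0.2682 -0.1165] -6.7
[[-0.1, -0.4], [-0.0, 0.0], [-0.9, 0.2], [-0.6, 0.4], [0.4, 1.2], [-0.1, -0.7], [0.4, 0.3], [-0.4, -0.9], [-0.7, -0.2], [-0.5, 0.7], [1.0, 1.9], [0.6, 1.0], [1.3, 1.4], [-0.2, 0.7]]
leaf [ 0.5081 -0.0949 -0.1281] -7.3
[[0.4, 0.1], [-0.4, -0.1], [0.0, 0.0]]
leaf [ 0.5083 -0.0948 -0.1412] -8.1
[[0.4, 0.0], [-0.5, -0.0], [-0.1, 1.0], [2.6, -3.7], [-0.1, 1.2]]
```

```bash
python3 - <<'E'
from workcell import env
from h import *
import cv2
s=env.read_state();print(s["tool_rot"],s["clock"])
p=[.5082,-.0949,-.133]; yaw=90+np.degrees(p[2]); o=[180,0,yaw]
g=place(p,.02,[[0,-94,120]])[0]; print(g)
env.move_straight([.262,.567,.36],rate=.3)
env.goto([g[0],g[1],.30],o)
env.gripper_to(.6)
env.move_straight([g[0],g[1],.19],rate=.2)
f=env.grab_frame("side"); t=env.grab_frame("top")
print(env.move_straight([g[0],g[1],g[2]],rate=.1,force_limit=8))
env.gripper_to(0,25)
s=env.read_state();print(s["position"],s["opening"],s["force"],s["finger_force"],s["clock"])
f2=env.grab_frame("side")
k=lambda im,x,y:cv2.resize(im[y:y+140,x:x+190],None,fx=2.1,fy=2.1)
cv2.imwrite("pics/grasp.png",np.hstack([k(f["image"],230,110),k(f2["image"],230,110)]))
E
```

```text
[-1.79999496e+02 -1.02636175e-04 -2.47937663e+01] 1.0
[ 0.49573483 -0.18806984  0.14      ]
False
[ 0.49588016 -0.18808858  0.14004649] 0.13558643609675428 [0.97007879 0.35895229 0.35731714] 24.98400656855665 7.4833
```

View pics/grasp.png

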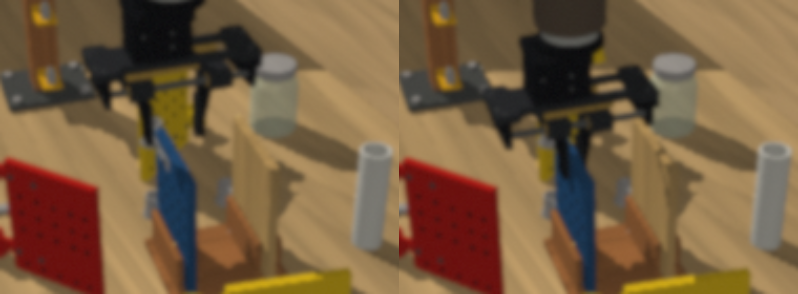

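The gripper is holding 11.8 mm, which matches the panel. Now I lift, carry to 60 mm short of the pintle axis and look.

```bash
cat >> h.py <<'E'
ST=[.4951,.2680,-.114]; GRIP=np.array([0,-94,120.])  # leaf point (mm) at the TCP
def tcp(dx,dy,z,grip=GRIP,st=ST):   # TCP for leaf origin at stand-frame (dx,dy) mm, world z
    return place(st,z,[grip+[dx,dy,0]])[0], [180,0,90+np.degrees(st[2])]
E
python3 - <<'E'
from workcell import env
from h import *
import cv2
s=env.read_state();x,y,_=s["position"]
print(env.move_straight([x,y,.225],rate=.15)); s=env.read_state(); print(s["force"],s["opening"])
q,o=tcp(0,-60,.095); q[2]=.215
env.move_straight(q,o,rate=.15)
env.dwell(.3)
s=env.read_state();print(s["position"],s["tool_rot"],s["force"],s["opening"],s["clock"])
t=env.grab_frame("top");f=env.grab_frame("side")
np.save("fr.npy",[t,f],allow_pickle=True)
k=lambda im,x,y:cv2.resize(im[y:y+75,x:x+100],None,fx=4,fy=4,interpolation=cv2.INTER_CUBIC)
cv2.imwrite("pics/pre.png",np.hstack([k(t["image"],130,190),k(f["image"],215,80)]))
E
```

```text
False
[ 0.21648775  0.07175104 -3.62390123] 0.13567354974930954
[0.47761637 0.11479172 0.21500815] [1.79999344e+02 2.20400253e-03 8.34467582e+01] [-0.17966467  0.56292483 -2.55637991] 0.13572089841031212 10.725
```

View pics/pre.png

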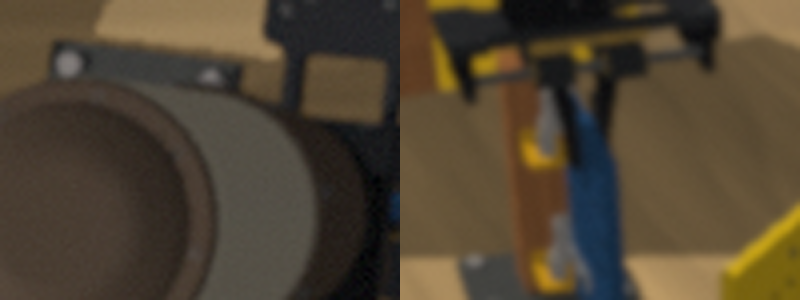

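The side view shows the leaf upright and just short of the brackets, with the pintles at (251,105) and (254,140). The top view is blocked by the arm. I'll move over the axis and lower with a force guard.

```bash
python3 - <<'E'
from workcell import env
from h import *
import cv2
q,o=tcp(0,0,.095); q[2]=.215
print(env.move_straight(q,o,rate=.08,force_limit=6))
env.dwell(.3)
s0=env.read_state();print(s0["position"],s0["force"],s0["wrist_torque"])
f=env.grab_frame("side")
for z in (.195,.185,.175,.165):
    q[2]=z; h=env.move_straight(q,rate=.06,force_limit=6); s=env.read_state()
    print(z,h,s["position"].round(4),(s["force"]-s0["force"]).round(2),(s["wrist_torque"]-s0["wrist_torque"]).round(2))
    if h: break
print(s["clock"])
f2=env.grab_frame("side")
k=lambda im,x,y:cv2.resize(im[y:y+100,x:x+80],None,fx=5,fy=5,interpolation=cv2.INTER_CUBIC)
cv2.imwrite("pics/low.png",np.hstack([k(f["image"],215,75),k(f2["image"],215,75)]))
E
```

```text
False
[0.48441219 0.17429937 0.21510158] [-0.07753463 -0.46286093 -3.18611433] [-0.12515746 -0.10582033  0.01093117]
0.195 False [0.4843 0.1745 0.1945] [ 0.52  0.4  -0.58] [ 0.06 -0.06  0.04]
0.185 False [0.4841 0.1744 0.1845] [0.01 0.9  0.18] [ 0.07 -0.01 -0.02]
0.175 False [0.4841 0.1744 0.1744] [0.05 0.86 0.64] [ 0.05 -0.04 -0.02]
0.165 False [0.4844 0.1746 0.1647] [-0.46  0.55 -1.06] [ 0.02 -0.06 -0.06]
13.5083
```

View pics/low.png

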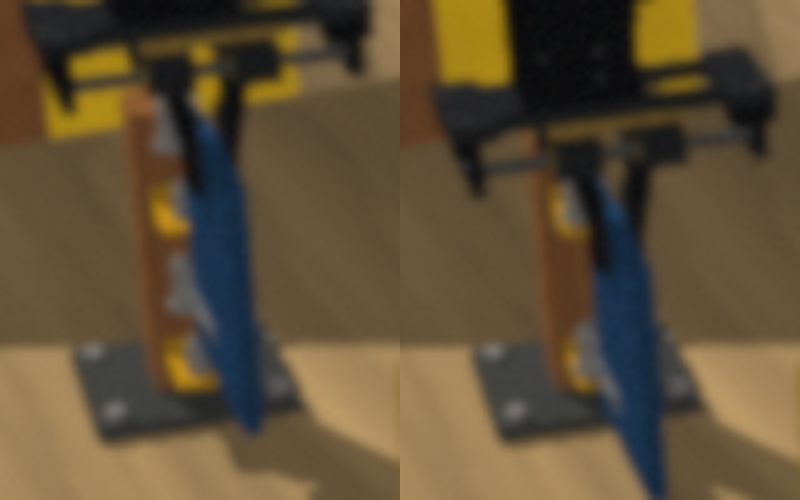

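It went down without resistance and the sockets sit at both brackets. Next I seat gently, probe sideways to confirm the pintles are inside, then release.

```bash
python3 - <<'E'
from workcell import env
from h import *
p=env.read_state()["position"]
print("seat",env.move_straight([p[0],p[1],.157],rate=.03,force_limit=4)); s=env.read_state();print(s["position"].round(4),s["force"].round(2))
b=s["position"]
for d in ([0,-.012,0],[0,.012,0]):
    q=np.array(b)+d; q[2]=b[2]+.001
    h=env.move_straight(q,rate=.03,force_limit=4); t=env.read_state(); print(d,h,(t["position"]-b).round(4),t["force"].round(2)); env.move_straight([b[0],b[1],b[2]+.001],rate=.03)
print(env.read_state()["clock"])
E
```

```text
seat True
[0.4843 0.1741 0.1629] [0.47 0.46 1.1 ]
[0, -0.012, 0] True [ 0.     -0.0017 -0.0002] [-0.61  0.24  2.58]
[0, 0.012, 0] True [-0.0008  0.0014  0.0005] [ 0.27 -1.83  3.7 ]
14.7417
```

```bash
python3 - <<'E'
from workcell import env
from h import *
import cv2
env.gripper_to(.45); env.dwell(.5)
p=env.read_state()["position"]
print(env.move_straight([p[0],p[1],.36],rate=.12,force_limit=8))
env.goto([.42,-.15,.40],[180,0,83]); env.dwell(.3)
s=env.read_state();print(s["position"],s["force"],s["clock"])
t=env.grab_frame("top");f=env.grab_frame("side")
for d in env.search_frame(t,"leaf"): print(d["score"],d["xyz"])
for L in ([0,0,140],[0,-164,150],[0,0,183-45]): print(proj(t,place(ST,.045,[L])),proj(f,place(ST,.045,[L])))
k=lambda im,x,y:cv2.resize(im[y:y+100,x:x+100],None,fx=4,fy=4,interpolation=cv2.INTER_CUBIC)
cv2.imwrite("pics/end.png",np.hstack([k(t["image"],130,180),k(f["image"],215,85)]))
E
```

```text
False
[ 0.42032863 -0.14943981  0.39977803] [ 0.25059075 -0.45093987 -0.49806836] 19.3583
0.93 [0.4934, -0.4375, 0.1142]
0.87 [0.4843, 0.197, 0.1834]
0.41 [0.5912, -0.1969, 0.144]
[[158.18335867 232.79533494]] [[250.37320227 109.64769986]]
[[235.67007424 240.8632635 ]] [[262.40546378 128.23301511]]
[[158.58854043 232.79903338]] [[250.42546078 110.24009695]]
```

View pics/end.png

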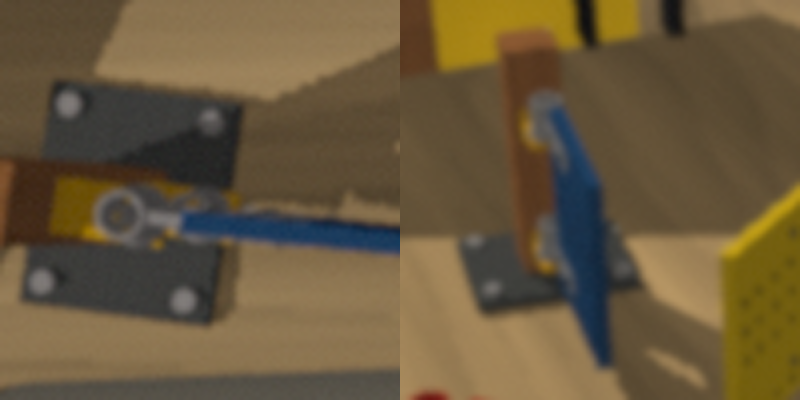

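After release the leaf stands free. The upper socket ring at (160,233) in the top view has the pintle tip inside it, and in the side view both sockets sit on their brackets at (251,112) and (251,145).

```bash
python3 -c "
from workcell import env
print(env.close_job())"
```

```text
the job is handed in; nothing more can be done
None
```

I hung the blue leaf on both pintles, let go of it and handed the job in at about 19 s; the last pictures show it seated on both brackets, but the hand-in returned no verdict.

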